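# Sort drilled blocks with a pin gauge

### The job

Take the pin gauge from its stand and try it gently in the bores of the three loose metal blocks. Whenever the pin goes fully home, so that its collar sits on the block, slide that block over the board with the pin still home in it, until the whole block is inside the green bay; do this one block after the other. Leave the block whose bore stops the pin where it stands, and finally set the gauge back in its stand, fully home, without disturbing the ink pots and the tape roll.

Things in the scene. Friction and masses are not known exactly. Their poses are not given: they have to be found in the camera images.
- gauge: loose pin gauge, 0.12 kg, upright in its stand: steel pin 12 mm thick, 30 mm long, nose tapered to 7 mm over its last 3.5 mm; above it a round collar 26 mm wide, 6 mm thick; then a blue square handle 20 x 20 mm, 50 mm high. Total 86 mm. Origin: centre of the pin's tip; z up along the pin; x and y square to the handle's flats, across which it is gripped
- collar (a point): centre of the underside of the gauge's collar, 30 mm above the pin's tip
- stand: fixed dark wooden stand, 70 x 70 mm, 45 mm high, with one vertical bore 13.8 mm wide and 36 mm deep in the middle of its top. Origin: centre of its underside, z up
- stand_mouth (a point): centre of the mouth of the stand's bore, on its top face (45 mm above the table); the gauge's collar rests here when it is home
- board: fixed sorting board of slick grey laminate, 250 mm (its x) by 300 mm (its y), 12 mm thick. Origin: centre of its underside. On its +y part lies the bay; the blocks start on its -y part, with nothing in between
- bay (a point): centre of the green floor of the bay, on the board's top face; axes as the board's. The bay is 152 mm along x and 75 mm along y, with wooden rails 10 mm high and 9 mm wide on its +y, -x and +x sides; it is open towards -y, where the blocks come from, with no sill. Two blocks stand side by side in it, 38 mm either side of its centre along x
- block_a: one of three outwardly alike aluminium blocks, 46 x 46 mm, 40 mm high, about 0.2 kg, loose, flat on the board, in a row along the board's x about 75 mm apart. Origin: centre of its underside, z up. A vertical blind bore 13.8 mm wide opens in its top. Two of the three take the 30 mm pin up to the collar; in the third, never known beforehand, a hidden obstruction stops the pin 18 mm deep, the collar 12 mm proud
- mouth_a (a point): centre of the brass-ringed mouth of the bore in the top face of block_a, 40 mm above the block's underside; z up
- block_b: one of three outwardly alike aluminium blocks, 46 x 46 mm, 40 mm high, about 0.2 kg, loose, flat on the board, in a row along the board's x about 75 mm apart. Origin: centre of its underside, z up. A vertical blind bore 13.8 mm wide opens in its top. Two of the three take the 30 mm pin up to the collar; in the third, never known beforehand, a hidden obstruction stops the pin 18 mm deep, the collar 12 mm proud
- mouth_b (a point): centre of the brass-ringed mouth of the bore in the top face of block_b, 40 mm above the block's underside; z up
- block_c: one of three outwardly alike aluminium blocks, 46 x 46 mm, 40 mm high, about 0.2 kg, loose, flat on the board, in a row along the board's x about 75 mm apart. Origin: centre of its underside, z up. A vertical blind bore 13.8 mm wide opens in its top. Two of the three take the 30 mm pin up to the collar; in the third, never known beforehand, a hidden obstruction stops the pin 18 mm deep, the collar 12 mm proud
- mouth_c (a point): centre of the brass-ringed mouth of the bore in the top face of block_c, 40 mm above the block's underside; z up
- ink_pot_yellow: small ink pot with yellow lid, 67 mm wide and 58 mm high, a loose bystander; origin: centre of its underside
- ink_pot_blue: small ink pot with blue lid, 58 mm wide and 64 mm high, a loose bystander; origin: centre of its underside
- tape_blue: blue tape roll lying flat, 80 mm wide and 36 mm high, a loose bystander; origin: centre of its underside
Mind the look-alikes: they are no part of the job. Leave any orange or yellow look-alike of the gauge alone.

How it is judged:
By the outcome, as a careful person would: the job done as asked, in the order asked, and still so for the second after the job is handed in, with the robot touching nothing.
It also fails if it takes over 72 s, if anything falls off the work surface, if the arm or the gripper's body presses on something with over 40 N, if the wrist force passes 120 N, or if a joint passes its speed limit or range.

### The arm

A 6-joint arm with a two-finger parallel gripper is mounted at the origin on the work surface; the furniture and walls round the work are solid. World frame = base frame: x ahead of the robot, y to its left, z up, the work surface at z = 0. Lengths are in m, angles in rad, forces in N, time in s.
With the tool pointing down it reaches from about 0.275 to 0.875 m from the base axis. Payload 12.5 kg.
Tool frame: the origin (TCP) lies on the centre line of the jaws, within the pads' length; the fingertips stand 22 mm ahead of it and the grasp point (between the pads) lies 3 mm ahead of it (nose_length is the distance from the TCP to the fingertips, in m); y points along the fingers, z is the direction in which the jaws open and shut, and the axes are right-handed (so a half turn about y gives the same grasp; the last joint's range is limited). The gripper opens to 85 mm and grips with 20 to 120 N. Pads are 22 mm wide; open, the fingers measure 114 mm over their backs; the gripper's body (76 mm by 85 mm) begins 54 mm behind the grasp point. The pads swing forward as they close: fully open they stand 13 mm farther back than shut.
Start: joints at [1.115, 0.351, 1.652, -0, 1.139, -0.085], TCP at [0.199, 0.513, 0.253] pointing down, gripper open.
Joint ranges: [-2.75, 2.75], [-0.79, 2.1], [0.01, 2.65], [-1.57, 4.71], [0.07, 3.14], [-2.87, 2.87]. Speed limits (rad/s): [2.22, 2.22, 2.79, 3.14, 3.14, 3.14].

### API

Orientations are given as [roll, pitch, yaw] about the fixed x, y, z axes, in that order (R = Rz(yaw) Ry(pitch) Rx(roll)).
In Python, from station import * gives the robot as it stands.
- The arm moves only by the shell command python3 -m crank 'ROWS' [OPENING] [FORCE]. ROWS is JSON, a list of rows, each an object of numbers: "tx", "ty", "tz": the shift along the tool's x, y, z in m; "turn": the turn about the tool's y in rad. In form: [{"tx": .., "ty": .., "tz": .., "turn": ..}, ...]. A call has exactly 10 rows; each row is the pose to reach, as a shift and turn from the pose measured when the call began, along the tool's axes at that moment; what a row does not reach only later rows make up. A row lasts 1/8 s, in which the tool goes at most 62.5 mm and 10.7 degrees, less where a joint would pass 70% of its speed; a pose out of reach is approached as far as the arm can. A call with a gripper value outside its range is refused whole. OPENING is the closure, from -1 (fully open) to 1 (shut), set as the call begins (- or left out, the last holds). The fingers move at their own pace and stop on an object; FORCE is the grip in N (left out, the last holds). Time passes only in rows, so rows that repeat a pose let the fingers close, or fill a call up. It gives the time, the measured TCP pose, the force and the opening at its end, in the units of the state.
- get_obs(): the state, without advancing time (a new reading comes with each control period).
- snapshot(name): name is "side" or "top" or "wrist"; returns a dict with "img" (400x640x3 uint8, blue, green, red), "range_z" (400x640 float32, m along the optical axis (not along the pixel's ray), 0 where there is no reading), "vfov" (degrees; the focal length in pixels is half the picture's height over the tangent of half this angle, whatever the lens; pixels are square), "cx", "cy" (the principal point, pixels), "eye" and "attitude" of the camera in the world. Camera axes: x right, y up, looking along -z (the intrinsics and any distortion apply to the point x, -y, -z); pixel columns grow to the right and rows downward; lengths in m; the calibration is good to about 2 mm. A picture is of the moment at which its call begins.
- hand_in(): hands the job in, once; it reports no verdict.
The state is a dict: "t": time; "qpos": joint angles; "qvel": joint speeds; "joint_torque": joint torques, N m; "eef_pos": TCP position; "tool_rot": TCP orientation; "force": force on the tool from outside, world axes, zero at the start; "wrist_torque": the same for the moment, N m; "finger_gap": opening from 0.0 (shut) to 1.0 (fully open).
Only numpy, scipy, OpenCV 4.12 (cv2) and the standard library are available. Lean on these libraries where they do the work, as an engineer would, in place of code of your own. Each camera call takes 0.05 s, during which the arm holds its last target. There are 200 camera calls.

## Working session

There is one attempt and no reset: what is moved stays moved. The work goes in short steps, Python scripts to look and compute and a shell command to move; the robot and the scene stay as the last step left them, time stands still between calls to the robot, and variables do not carry over. Pictures are saved under pics/ and viewed, about 8 in all and at most 12, crops included, and the job is handed in when it is done.

```bash
ls; mkdir -p pics; python3 - <<'E'
from station import *
import cv2,numpy as np
o=get_obs(); print({k:np.round(v,3).tolist() for k,v in o.items()})
for n in("top","side"):
    s=snapshot(n); cv2.imwrite(f"pics/{n}0.png",s["img"]); np.savez(f"pics/{n}0.npz",**s)
    print(n,{k:(np.round(v,4).tolist() if not isinstance(v,str) else v) for k,v in s.items() if k not in("img","range_z")})
E
```

```text
pics
{'t': 0.0, 'qpos': [1.115, 0.351, 1.652, -0.0, 1.139, -0.085], 'qvel': [0.0, 0.001, -0.001, -0.001, 0.001, 0.0], 'joint_torque': [-0.001, -50.611, -29.14, -0.0, 0.005, 0.0], 'eef_pos': [0.199, 0.512, 0.253], 'tool_rot': [-1.572, 0.0, -0.371], 'force': [-0.11, -0.328, 0.414], 'wrist_torque': [0.028, -0.045, -0.03], 'finger_gap': 1.0}
top {'vfov': 42.8906, 'cx': 314.7945, 'cy': 199.7099, 'eye': [0.4976, -0.0416, 1.731], 'attitude': [0.0436, -0.0089, -1.5879]}
side {'vfov': 55.141, 'cx': 320.5755, 'cy': 196.9884, 'eye': [0.6132, -1.1304, 0.5392], 'attitude': [1.1531, 0.0039, 0.0382]}
```

View pics/top0.png

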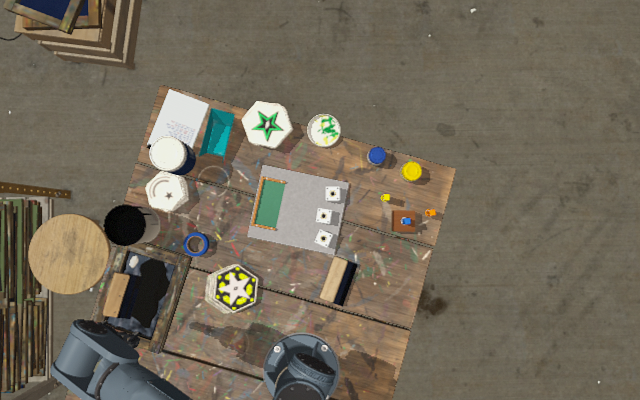

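View pics/side0.png

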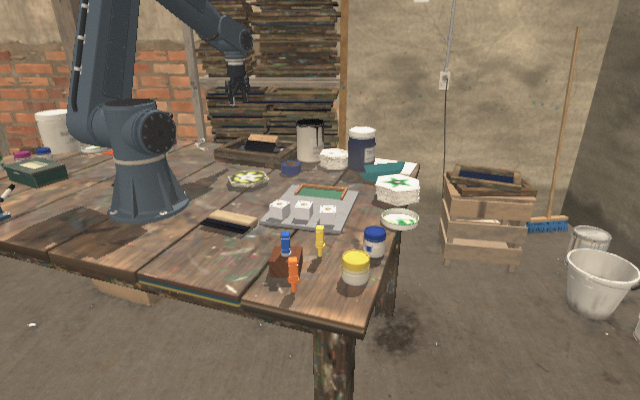

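The top view shows the robot base at (303,370), the board around (298,210), the bay at (268,203) and the blocks at (333,194), (324,216) and (323,239).

Gauge candidates in top view: yellow (386,197), blue in the wooden stand (406,222) and orange (430,212). In the side view they are at (320,240), (285,243) and (294,275). I choose the blue one in the stand and will check it close up.

```bash
cat > h.py <<'E'
from station import *
import cv2,numpy as np
from scipy.spatial.transform import Rotation as R
def cam(s):
    f=200/np.tan(np.radians(float(s["vfov"]))/2); return f,R.from_euler("xyz",s["attitude"]).as_matrix(),np.array(s["eye"])
def ray(s,u,v):
    f,M,e=cam(s); u=np.asarray(u,float);v=np.asarray(v,float)
    d=np.stack([(u-s["cx"])/f,-(v-s["cy"])/f,-np.ones_like(u)],-1); return e,d@M.T
def atz(s,u,v,z):
    e,d=ray(s,u,v); return e+d*((z-e[2])/d[...,2])[...,None]
def cloud(s):
    v,u=np.mgrid[0:400,0:640]; e,d=ray(s,u,v); return e+d*s["range_z"][...,None]
def proj(s,p):
    f,M,e=cam(s); c=(np.asarray(p)-e)@M; return np.stack([s["cx"]-f*c[...,0]/c[...,2],s["cy"]+f*c[...,1]/c[...,2]],-1)
def tri(a,pa,b,pb):
    e1,d1=ray(a,*pa);e2,d2=ray(b,*pb);A=np.stack([d1,-d2],1);t=np.linalg.lstsq(A,e2-e1,rcond=None)[0]
    p,q=e1+t[0]*d1,e2+t[1]*d2;return (p+q)/2,np.linalg.norm(p-q)
def snap(n,name):
    s=snapshot(n);cv2.imwrite(f"pics/{name}.png",s["img"]);np.savez(f"pics/{name}.npz",**s);return s
def load(name): return {k:(v if v.ndim else float(v)) for k,v in np.load(f"pics/{name}.npz").items()}
def totool(p,o=None):
    "shift (tx,ty,tz) that brings TCP to world p"
    o=o or get_obs();return R.from_euler("xyz",o["tool_rot"]).as_matrix().T@(np.array(p)-o["eef_pos"])
E
python3 - <<'E'
from h import *
np.set_printoptions(precision=4,suppress=True)
s=load("top0");C=cloud(s)
for n,u,v in[("blk",333,194),("blk",324,216),("blk",323,239),("yel",386,197),("blue",406,222),("or",430,212),("bay",268,203),("board",300,180),("potb",377,156),("poty",412,171),("tape",196,244),("tbl",390,260)]:
    print(n,C[v,u])
for c in [(262,165),(348,184),(334,254),(249,236)]: print("boardcorner",atz(s,*c,.012))
M=R.from_euler("xyz",get_obs()["tool_rot"]).as_matrix();print(M)
w=snap("wrist","w0");print(w["eye"],w["attitude"],w["vfov"], "cam in tool",M.T@(w["eye"]-get_obs()["eef_pos"]), M.T@cam(w)[1])
a=cv2.resize(s["img"][150:260,240:440],(800,440),interpolation=cv2.INTER_CUBIC)
cv2.imwrite("pics/c1.png",a)
E
```

```text
blk [ 0.5888 -0.1186  0.0444]
blk [ 0.5164 -0.0876  0.0379]
blk [ 0.4403 -0.0828  0.0418]
yel [ 0.5741 -0.2886  0.0836]
blue [ 0.492  -0.3487  0.0988]
or [ 0.5231 -0.4308  0.0811]
bay [0.564  0.1004 0.0062]
board [ 0.6398 -0.0093  0.0126]
potb [ 0.7113 -0.2657  0.0589]
poty [ 0.6593 -0.3793  0.0634]
tape [0.4295 0.346  0.0005]
tbl [ 0.3639 -0.3098 -0.0008]
boardcorner [0.6929 0.1186 0.012 ]
boardcorner [ 0.6236 -0.1715  0.012 ]
boardcorner [ 0.3883 -0.1197  0.012 ]
boardcorner [0.4537 0.1653 0.012 ]
[[ 0.932  -0.0005  0.3624]
 [-0.3624 -0.001   0.932 ]
 [-0.0001 -1.     -0.0011]]
[0.127  0.5403 0.3745] [-0.3072  0.0006  1.2002] 65.8874969386608 cam in tool [-0.0774 -0.1216 -0.0003] [[-0.0002 -0.9532 -0.3025]
 [-0.0005  0.3025 -0.9532]
 [ 1.     -0.     -0.0005]]
```

View pics/c1.png

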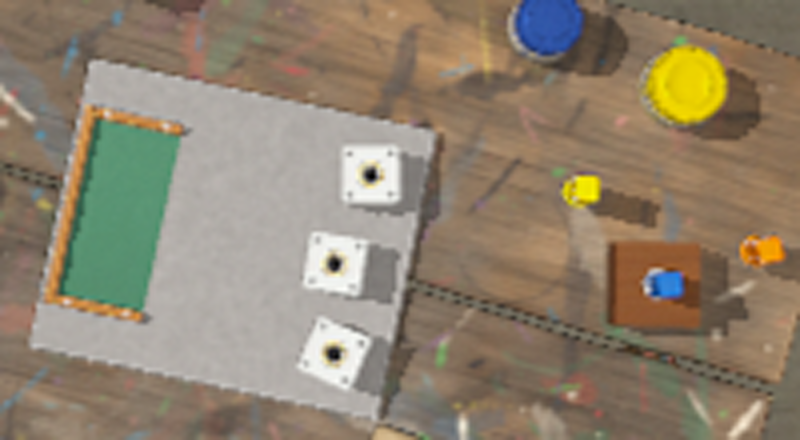

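The close crop confirms the choice: the blue handle sits on the brown stand, while the yellow and orange look-alikes stand on the table. Now I'll move over the stand with the wrist camera.

```bash
python3 -m crank '[{"tx":0.03,"ty":0.0,"tz":-0.035,"turn":0.1},{"tx":0.07,"ty":0.0,"tz":-0.08,"turn":0.25},{"tx":0.11,"ty":0.005,"tz":-0.125,"turn":0.4},{"tx":0.15,"ty":0.01,"tz":-0.175,"turn":0.55},{"tx":0.19,"ty":0.015,"tz":-0.22,"turn":0.7},{"tx":0.23,"ty":0.02,"tz":-0.27,"turn":0.85},{"tx":0.27,"ty":0.025,"tz":-0.315,"turn":1.0},{"tx":0.31,"ty":0.03,"tz":-0.365,"turn":1.1},{"tx":0.35,"ty":0.035,"tz":-0.41,"turn":1.2},{"tx":0.38,"ty":0.04,"tz":-0.45,"turn":1.2}]' -1; python3 -c "
from h import *
o=get_obs();print(o['qpos'],totool([.49,-.33,.21],o),o['t'])"
```

```text
t: 1.4
eef_pos: [0.3907, -0.0471, 0.2132]
tool_rot: [-1.571, -0.001, -1.573]
force: [1.2, 0.5, -0.5]
finger_gap: 1.001
[-2.37790830e-01  1.17681553e-01  2.07021537e+00 -1.05349819e-03
  9.53279858e-01 -2.34618861e-01] [0.28267144 0.00347738 0.10000187] 1.4
```

```bash
python3 -c "
from h import *
snap('wrist','w1')"
python3 -m crank '[{"tx":0.03,"ty":0.0,"tz":0.02},{"tx":0.07,"ty":0.0,"tz":0.035},{"tx":0.11,"ty":0.0,"tz":0.05},{"tx":0.15,"ty":0.0,"tz":0.065},{"tx":0.19,"ty":0.0,"tz":0.08},{"tx":0.22,"ty":0.0,"tz":0.09},{"tx":0.25,"ty":0.0,"tz":0.1},{"tx":0.27,"ty":0.0,"tz":0.1},{"tx":0.28,"ty":0.0,"tz":0.1},{"tx":0.28,"ty":0.0,"tz":0.1}]'
python3 -c "
from h import *
s=snap('wrist','w2');a=load('w1')
cv2.imwrite('pics/w12.png',cv2.resize(np.vstack([a['img'],s['img']]),(480,600),interpolation=cv2.INTER_AREA))"
```

```text
validation failed for argument at $[0]...
```

View pics/w12.png

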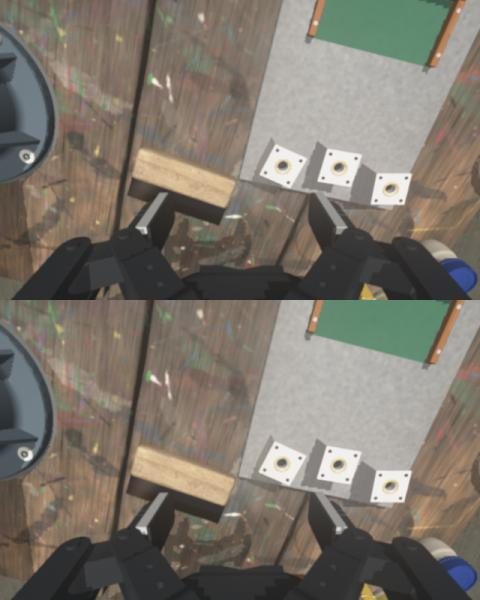

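The wrist view shows the three blocks at about (377,220), (452,222) and (520,250) in full-size pixels, with the bay at the top right. The move was refused because every row needs all four keys, so I'm resending it.

```bash

python3 -m crank '[{"tx":0.03,"ty":0.0,"tz":0.02,"turn":0},{"tx":0.07,"ty":0.0,"tz":0.035,"turn":0},{"tx":0.11,"ty":0.0,"tz":0.05,"turn":0},{"tx":0.15,"ty":0.0,"tz":0.065,"turn":0},{"tx":0.19,"ty":0.0,"tz":0.08,"turn":0},{"tx":0.22,"ty":0.0,"tz":0.09,"turn":0},{"tx":0.25,"ty":0.0,"tz":0.1,"turn":0},{"tx":0.27,"ty":0.0,"tz":0.1,"turn":0},{"tx":0.28,"ty":0.0,"tz":0.1,"turn":0},{"tx":0.28,"ty":0.0,"tz":0.1,"turn":0}]'
python3 -c "
from h import *
s=snap('wrist','w3')"
```

```text
t: 2.75
eef_pos: [0.4895, -0.3284, 0.2131]
tool_rot: [-1.572, -0.001, -1.576]
force: [0.3, 0.9, -0.1]
finger_gap: 0.997
```

View pics/w3.png

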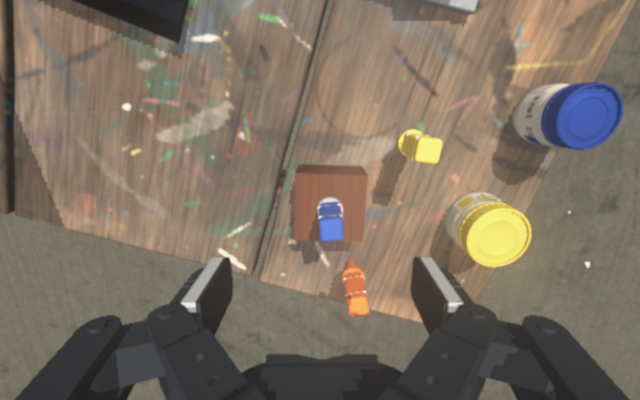

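The wrist view shows the blue gauge top at (330,228), in the stand centred near (331,203). Yellow (425,147) and orange (356,295) stand apart on the table.

```bash
cat > meas.py <<'E'
from h import *
np.set_printoptions(precision=4,suppress=True)
def rect(P): # min-area rectangle of xy points (m)
    (c,wh,a)=cv2.minAreaRect((P[:,:2]*1000).astype(np.float32)); return np.array(c)/1000,np.array(wh),a
def seg(s,lo,hi,box,hsv=None):
    C=cloud(s);H=cv2.cvtColor(s["img"],cv2.COLOR_BGR2HSV)
    u0,v0,u1,v1=box;m=np.zeros((400,640),bool);m[v0:v1,u0:u1]=1
    m&=(C[...,2]>lo)&(C[...,2]<hi)&(s["range_z"]>0)
    if hsv is not None:m&=cv2.inRange(H,*map(np.array,hsv))>0
    n,l,st,_=cv2.connectedComponentsWithStats(m.astype(np.uint8));k=1+st[1:,4].argmax()
    return C[l==k],l==k
E
python3 - <<'E'
from meas import *
s=load("w3")
P,_=seg(s,.09,.12,(300,180,360,260));print("handle top",len(P),np.median(P[:,2]),rect(P))
P,_=seg(s,.035,.055,(280,150,380,250));print("stand",len(P),np.median(P[:,2]),rect(P))
t=load("top0")
P,_=seg(t,.085,.12,(395,210,418,235));print("handle top(topcam)",len(P),np.median(P[:,2]),rect(P))
P,_=seg(t,.03,.06,(385,205,425,240));print("stand(top)",len(P),np.median(P[:,2]),rect(P))
# triangulate handle top centre: top cam vs wrist
def cen(s,box,lo): 
    P,m=seg(s,lo,.12,box);v,u=np.nonzero(m);return u.mean(),v.mean()
print(tri(s,cen(s,(300,180,360,260),.09),t,cen(t,(395,210,418,235),.085)))
for n,b in (("w1",[(340,180,415,260),(415,180,485,260),(485,220,560,285)]),):
  w=load(n)
  for q in b:
    P,_=seg(w,.044,.06,q);print("blk",len(P),np.median(P[:,2]),rect(P))
E
```

```text
handle top 625 0.1014743326658385 (array([ 0.497 , -0.3503]), array([20.2679, 19.6638]), 4.479341983795166)
stand 3973 0.04596603350726103 (array([ 0.4972, -0.351 ]), array([71.2758, 70.0167]), 87.87344360351562)
handle top(topcam) 41 0.09877263181381668 (array([ 0.4972, -0.3514]), array([18.7416, 21.1762]), 8.471769332885742)
stand(top) 420 0.0447005036514565 (array([ 0.497, -0.351]), array([71.6839, 69.8101]), 88.94815826416016)
(array([ 0.4973, -0.3508,  0.0946]), np.float64(0.00013656064311315594))
blk 2141 0.05297550816292501 (array([ 0.4448, -0.0814]), array([46.6481, 46.9041]), 64.8824234008789)
blk 2239 0.052947327174646286 (array([ 0.5186, -0.0836]), array([46.6425, 47.7165]), 79.2470932006836)
blk 2209 0.052854848960837975 (array([ 0.5919, -0.1143]), array([47.3537, 47.9354]), 89.24156951904297)
```

Both cameras agree on the gauge: (0.497, -0.351), top at z≈0.10, yaw ≈ +4.5°. I'll descend and grip.

```bash

python3 -m crank '[{"tx":0.0222,"ty":0.03,"tz":0.0075,"turn":-0.08},{"tx":0.0222,"ty":0.06,"tz":0.0075,"turn":-0.08},{"tx":0.0222,"ty":0.085,"tz":0.0075,"turn":-0.08},{"tx":0.0222,"ty":0.105,"tz":0.0075,"turn":-0.08},{"tx":0.0222,"ty":0.12,"tz":0.0075,"turn":-0.08},{"tx":0.0222,"ty":0.128,"tz":0.0075,"turn":-0.08},{"tx":0.0222,"ty":0.132,"tz":0.0075,"turn":-0.08},{"tx":0.0222,"ty":0.132,"tz":0.0075,"turn":-0.08},{"tx":0.0222,"ty":0.132,"tz":0.0075,"turn":-0.08},{"tx":0.0222,"ty":0.132,"tz":0.0075,"turn":-0.08}]' -1 60
python3 -m crank '[{"tx":0,"ty":0,"tz":0,"turn":0},{"tx":0,"ty":0,"tz":0,"turn":0},{"tx":0,"ty":0,"tz":0,"turn":0},{"tx":0,"ty":0,"tz":0,"turn":0},{"tx":0,"ty":0,"tz":0,"turn":0},{"tx":0,"ty":0,"tz":0,"turn":0},{"tx":0,"ty":0,"tz":0,"turn":0},{"tx":0,"ty":0,"tz":0,"turn":0},{"tx":0,"ty":0,"tz":0,"turn":0},{"tx":0,"ty":0,"tz":0,"turn":0}]' 1 60
python3 -c "
from h import *
s=snap('wrist','w4')"
```

```text
t: 4.05
eef_pos: [0.497, -0.3505, 0.0816]
tool_rot: [-1.571, -0.001, -1.495]
force: [-0.9, 0.4, -0.2]
finger_gap: 0.999
t: 5.3
eef_pos: [0.497, -0.3506, 0.0817]
tool_rot: [-1.571, -0.001, -1.495]
force: [0.1, 0.6, 3.0]
finger_gap: 0.227
```

View pics/w4.png

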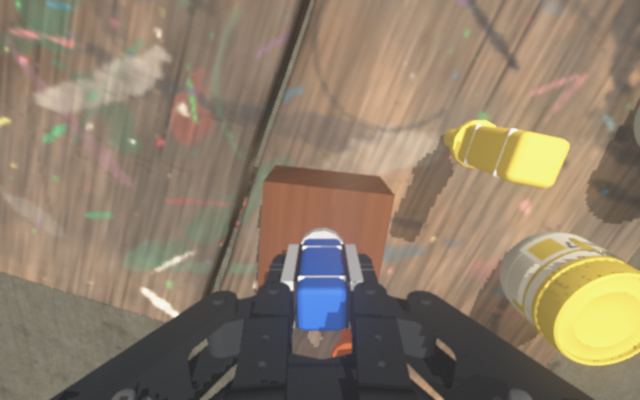

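The gauge is gripped (gap ≈ 19.3 mm) and the picture shows its handle squarely between the pads. The home TCP is (0.497, -0.3506, 0.0817). I'll lift it and measure the blocks and bay.

```bash

python3 -m crank '[{"tx":0,"ty":-0.01,"tz":0,"turn":0},{"tx":0,"ty":-0.03,"tz":0,"turn":0},{"tx":0,"ty":-0.055,"tz":0,"turn":0},{"tx":-0.01,"ty":-0.075,"tz":0,"turn":0},{"tx":-0.04,"ty":-0.085,"tz":-0.005,"turn":0},{"tx":-0.08,"ty":-0.085,"tz":-0.015,"turn":0},{"tx":-0.12,"ty":-0.085,"tz":-0.025,"turn":0},{"tx":-0.15,"ty":-0.085,"tz":-0.03,"turn":0},{"tx":-0.17,"ty":-0.085,"tz":-0.03,"turn":0},{"tx":-0.17,"ty":-0.085,"tz":-0.03,"turn":0}]'
python3 - <<'E'
from meas import *
s=snap("wrist","w5");t=snap("top","top1");w=load("w1")
cv2.imwrite("pics/w5v.png",s["img"])
o=get_obs();print(o["eef_pos"],o["tool_rot"])
for n,i,bs in(("w5",s,None),("w1",w,[(340,180,415,260),(415,180,485,260),(485,220,560,285)]),("top",t,[(309,225,340,252),(311,205,334,228),(322,184,345,206)])):
  C=cloud(i)
  for k,p in enumerate([(.4448,-.0814),(.5186,-.0836),(.5919,-.1143)]):
    m=(np.abs(C[...,2]-.0525)<.006)&(np.hypot(C[...,0]-p[0],C[...,1]-p[1])<.036)&(i["range_z"]>0)
    P=C[m];r=rect(P)
    # dark bore centre
    g=cv2.cvtColor(i["img"],cv2.COLOR_BGR2GRAY).astype(float);uv=proj(i,np.array([*r[0],.052]))
    print(n,k,len(P),r[0],r[1],r[2],np.median(P[:,2]))
for n,i in(("top",load("top0")),("w1",w)):
  C=cloud(i);H=cv2.cvtColor(i["img"],cv2.COLOR_BGR2HSV)
  m=(cv2.inRange(H,np.array([50,60,40]),np.array([90,255,255]))>0)&(np.hypot(C[...,0]-.57,C[...,1]-.1)<.1)&(C[...,2]<.03)
  print(n,"green",rect(C[m]),np.median(C[m][:,2]))
E
```

```text
t: 6.6
eef_pos: [0.4545, -0.1823, 0.167]
tool_rot: [-1.57, -0.002, -1.494]
force: [1.0, -0.5, -1.3]
finger_gap: 0.227
[ 0.4548 -0.1836  0.1668] [-1.5703 -0.002  -1.4951]
w5 0 4328 [ 0.4448 -0.0813] [46.1713 46.0516] 64.92657470703125 0.05307235859523543
w5 1 4352 [ 0.5188 -0.0837] [46.2566 46.8351] 79.7393798828125 0.05303184549367791
w5 2 3947 [ 0.5918 -0.1145] [46.1096 47.5724] 89.5798110961914 0.05306269593937224
w1 0 2071 [ 0.4449 -0.0813] [46.6038 46.9231] 64.6622314453125 0.053002334593079126
w1 1 2142 [ 0.5184 -0.0836] [46.606  47.1748] 79.70875549316406 0.05297565175520877
w1 2 2069 [ 0.5917 -0.1143] [47.1736 47.9271] 88.7132339477539 0.052911575833729574
top 0 161 [ 0.4446 -0.0816] [45.6613 45.6753] 65.05859375 0.05218992060885719
top 1 149 [ 0.5185 -0.0843] [45.6174 45.6702] 79.67267608642578 0.051127028093142846
top 2 158 [ 0.5919 -0.1134] [43.3239 46.6397] 89.2393798828125 0.05214851234593676
top green (array([0.57  , 0.1272]), array([137.4905, 149.9131]), 76.79798889160156) 0.012114396084517143
w1 green (array([0.5655, 0.0964]), array([ 74.3426, 149.6279]), 77.3480224609375) 0.01350816352827
```

View pics/w5v.png

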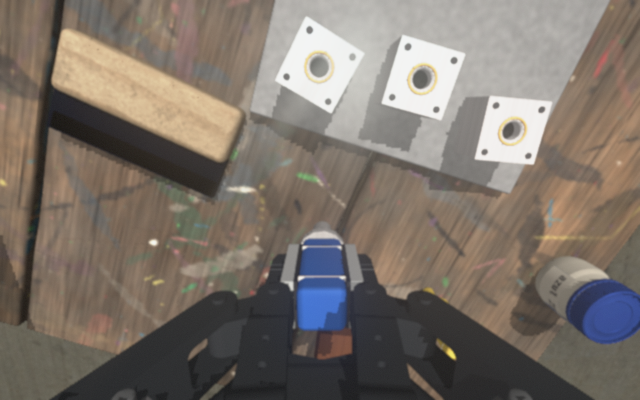

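Block centres agree across three views to under 1 mm: (0.4447,-0.0813), (0.5187,-0.0837) and (0.5918,-0.1143), with tops at z≈0.0525. In the picture the bores at (319,66), (423,79) and (512,130) look centred. I'll start with the leftmost block and go a little way into its bore.

```bash

python3 -m crank '[{"tx":-0.035,"ty":0.01,"tz":-0.0015,"turn":0},{"tx":-0.075,"ty":0.02,"tz":-0.002,"turn":0},{"tx":-0.095,"ty":0.03,"tz":-0.0023,"turn":0},{"tx":-0.1028,"ty":0.04,"tz":-0.0023,"turn":0},{"tx":-0.1028,"ty":0.04,"tz":-0.0023,"turn":0},{"tx":-0.1028,"ty":0.046,"tz":-0.0023,"turn":0},{"tx":-0.1028,"ty":0.05,"tz":-0.0023,"turn":0},{"tx":-0.1028,"ty":0.054,"tz":-0.0023,"turn":0},{"tx":-0.1028,"ty":0.058,"tz":-0.0023,"turn":0},{"tx":-0.1028,"ty":0.058,"tz":-0.0023,"turn":0}]'
python3 - <<'E'
from meas import *
s=load("top0")
C=cloud(s);H=cv2.cvtColor(s["img"],cv2.COLOR_BGR2HSV)
m=(cv2.inRange(H,np.array([50,60,40]),np.array([90,255,255]))>0)&(np.hypot(C[...,0]-.57,C[...,1]-.1)<.12)
n,l,st,_=cv2.connectedComponentsWithStats(cv2.morphologyEx(m.astype(np.uint8),cv2.MORPH_OPEN,np.ones((3,3))));k=1+st[1:,4].argmax();v,u=np.nonzero(l==k)
P=atz(s,u,v,.012);print("bay",rect(P),"bottom px",proj(load("w1"),np.array([.57,.14,.012])))
E
```

```text
t: 7.95
eef_pos: [0.4446, -0.0813, 0.1083]
tool_rot: [-1.571, -0.002, -1.495]
force: [-0.2, 0.4, -0.9]
finger_gap: 0.225
bay (array([0.5626, 0.0956]), array([ 72.52  , 149.6841]), 77.04090881347656) bottom px [522.6901 -27.6388]
```

```bash

python3 -m crank '[{"tx":0,"ty":0.002,"tz":0,"turn":0},{"tx":0,"ty":0.004,"tz":0,"turn":0},{"tx":0,"ty":0.006,"tz":0,"turn":0},{"tx":0,"ty":0.007,"tz":0,"turn":0},{"tx":0,"ty":0.008,"tz":0,"turn":0},{"tx":0,"ty":0.0085,"tz":0,"turn":0},{"tx":0,"ty":0.009,"tz":0,"turn":0},{"tx":0,"ty":0.0095,"tz":0,"turn":0},{"tx":0,"ty":0.0095,"tz":0,"turn":0},{"tx":0,"ty":0.0095,"tz":0,"turn":0}]'
```

```text
t: 9.2
eef_pos: [0.4446, -0.0814, 0.0988]
tool_rot: [-1.571, -0.002, -1.495]
force: [0.4, -0.9, -1.8]
finger_gap: 0.227
```

```bash

python3 -m crank '[{"tx":0,"ty":0.003,"tz":0,"turn":0},{"tx":0,"ty":0.006,"tz":0,"turn":0},{"tx":0,"ty":0.008,"tz":0,"turn":0},{"tx":0,"ty":0.009,"tz":0,"turn":0},{"tx":0,"ty":0.0095,"tz":0,"turn":0},{"tx":0,"ty":0.01,"tz":0,"turn":0},{"tx":0,"ty":0.0103,"tz":0,"turn":0},{"tx":0,"ty":0.0103,"tz":0,"turn":0},{"tx":0,"ty":0.0103,"tz":0,"turn":0},{"tx":0,"ty":0.0103,"tz":0,"turn":0}]'; python3 -c "
from meas import *
s=snap('wrist','w6');o=get_obs();print(o['force'],o['eef_pos'])"
```

```text
t: 10.45
eef_pos: [0.4447, -0.0814, 0.0887]
tool_rot: [-1.571, -0.002, -1.495]
force: [-1.0, -0.1, 3.3]
finger_gap: 0.229
[-0.3964 -0.0657  3.6161] [ 0.4447 -0.0814  0.0887]
```

View pics/w6.png

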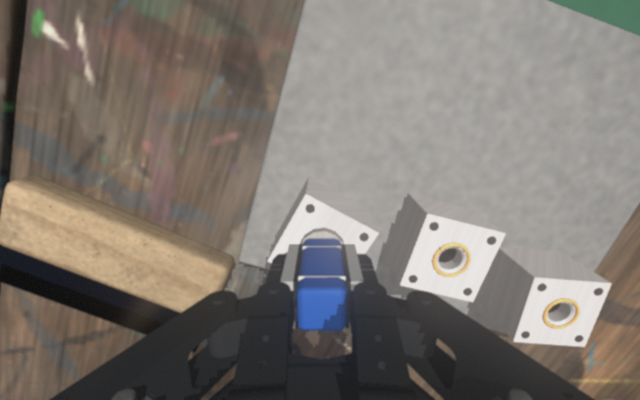

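The collar is seated on the leftmost block, with a light 3.5 N contact at exactly the expected height, so this block takes the pin. I'll slide it part of the way, first along the board's y.

```bash

python3 -m crank '[{"tx":-0.008,"ty":0,"tz":0.0025,"turn":0},{"tx":-0.02,"ty":0,"tz":0.006,"turn":0},{"tx":-0.034,"ty":0,"tz":0.0105,"turn":0},{"tx":-0.048,"ty":0,"tz":0.015,"turn":0},{"tx":-0.062,"ty":0,"tz":0.021,"turn":0},{"tx":-0.076,"ty":0,"tz":0.03,"turn":0},{"tx":-0.09,"ty":0,"tz":0.039,"turn":0},{"tx":-0.104,"ty":0,"tz":0.048,"turn":0},{"tx":-0.113,"ty":0,"tz":0.054,"turn":0},{"tx":-0.118,"ty":0,"tz":0.057,"turn":0}]'
python3 - <<'E'
from meas import *
s=snap('wrist','w7');o=get_obs();print(o['force'],o['eef_pos'])
C=cloud(s);H=cv2.cvtColor(s["img"],cv2.COLOR_BGR2HSV)
m=(cv2.inRange(H,np.array([50,60,40]),np.array([90,255,255]))>0)&(np.hypot(C[...,0]-.563,C[...,1]-.096)<.1)&(C[...,2]<.02)
print("bay",rect(C[m]),np.median(C[m][:,2]))
m=(np.abs(C[...,2]-.0525)<.004)&(np.hypot(C[...,0]-o["eef_pos"][0],C[...,1]-o["eef_pos"][1])<.036);print(rect(C[m]))
E
```

```text
t: 11.75
eef_pos: [0.4929, 0.0417, 0.0887]
tool_rot: [-1.571, -0.002, -1.494]
force: [-1.6, -4.5, 7.1]
finger_gap: 0.225
[-0.6891  1.3757  6.8827] [0.4931 0.0421 0.0887]
bay (array([0.5647, 0.0965]), array([ 73.9873, 151.4048]), 77.1126937866211) 0.01344274280813157
(array([0.4927, 0.0403]), array([46.6467, 46.4125]), 64.91336059570312)
```

View pics/w7.png

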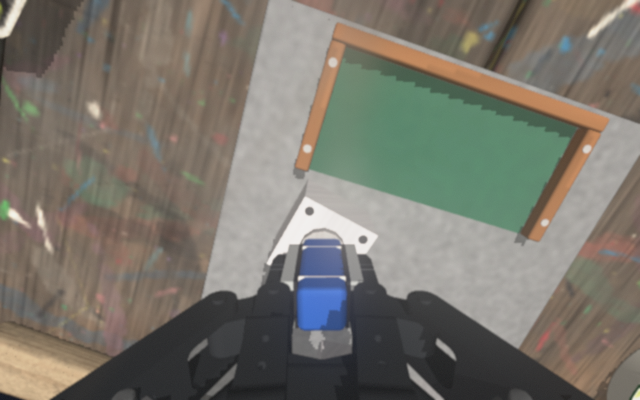

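The whole bay is now in view: centre (0.5647,0.0965), yaw -12.9°, -x rail end at (303,170). The block follows the pin. I'll sidestep first to clear the rail end, then slide in.

```bash

python3 -m crank '[{"tx":0.002,"ty":0,"tz":0.007,"turn":0},{"tx":0.005,"ty":0,"tz":0.0165,"turn":0},{"tx":0.004,"ty":0,"tz":0.0195,"turn":0},{"tx":-0.006,"ty":0,"tz":0.022,"turn":0},{"tx":-0.018,"ty":0,"tz":0.026,"turn":0},{"tx":-0.03,"ty":0,"tz":0.03,"turn":0},{"tx":-0.042,"ty":0,"tz":0.034,"turn":0},{"tx":-0.053,"ty":0,"tz":0.037,"turn":0},{"tx":-0.06,"ty":0,"tz":0.039,"turn":0},{"tx":-0.061,"ty":0,"tz":0.0393,"turn":0}]'
cat > chk.py <<'E'
from meas import *
import sys
s=snap('wrist',sys.argv[1]);o=get_obs();print(o['t'],o['force'],o['eef_pos'])
C=cloud(s);c=np.array([.5647,.0965]);th=np.radians(-12.9);B=np.array([[np.cos(th),np.sin(th)],[-np.sin(th),np.cos(th)]])
m=(np.abs(C[...,2]-.0525)<.004)&(np.hypot(C[...,0]-.565,C[...,1]-.05)<.25)&(s["range_z"]>0)
n,l,st,_=cv2.connectedComponentsWithStats(m.astype(np.uint8))
for k in range(1,n):
  if st[k,4]>300:
    P=C[l==k];r=rect(P);q=(P[:,:2]-c)@B.T;print(st[k,:4],r,"bay frame extent",q.min(0)*1000,q.max(0)*1000)
E
python3 chk.py w8
```

```text
t: 13.05
eef_pos: [0.5277, 0.107, 0.0887]
tool_rot: [-1.57, -0.002, -1.493]
force: [-1.4, -4.3, 6.9]
finger_gap: 0.228
13.1 [-0.2447 -1.1508  5.4052] [0.5277 0.107  0.0887]
[266 194 112  71] (array([0.5274, 0.1056]), array([46.8321, 46.4292]), 64.79369354248047) bay frame extent [-65.8715 -17.4148] [-11.222   28.1318]
```

The first block is fully inside, with its centre at (-38, 0) mm in the bay frame. I'll lift out and go to the middle block.

```bash

python3 -m crank '[{"tx":0.0008,"ty":-0.002,"tz":0,"turn":0},{"tx":0.0008,"ty":-0.01,"tz":0,"turn":0},{"tx":0,"ty":-0.022,"tz":0,"turn":0},{"tx":0,"ty":-0.036,"tz":0,"turn":0},{"tx":0.005,"ty":-0.046,"tz":0,"turn":0},{"tx":0.035,"ty":-0.048,"tz":-0.005,"turn":0},{"tx":0.08,"ty":-0.048,"tz":-0.01,"turn":0},{"tx":0.12,"ty":-0.048,"tz":-0.016,"turn":0},{"tx":0.145,"ty":-0.048,"tz":-0.02,"turn":0},{"tx":0.15,"ty":-0.048,"tz":-0.0238,"turn":0}]'
python3 chk.py w9; python3 -c "
from h import *
print(totool([.5187,-.0837,.108]))"
```

```text
t: 14.35
eef_pos: [0.5155, -0.0458, 0.1374]
tool_rot: [-1.569, -0.002, -1.495]
force: [0.4, 1.4, -1.1]
finger_gap: 0.227
14.4 [ 0.1626 -0.5174 -2.2948] [ 0.5151 -0.0453  0.1373]
[328   0  64  31] (array([0.528 , 0.0821]), array([36.6319, 15.4794]), 4.215227127075195) bay frame extent [-52.2955 -26.8208] [-17.2143  -9.5632]
[385 274  62  25] (array([ 0.5921, -0.0998]), array([18.8136, 46.4934]), 88.93518829345703) bay frame extent [  46.34   -196.5623] [  94.4936 -171.9842]
[0.03846118 0.02934645 0.00068221]
```

```bash

python3 -m crank '[{"tx":0.02,"ty":0,"tz":0.0005,"turn":0},{"tx":0.034,"ty":0,"tz":0.0007,"turn":0},{"tx":0.0385,"ty":0.005,"tz":0.0007,"turn":0},{"tx":0.0385,"ty":0.012,"tz":0.0007,"turn":0},{"tx":0.0385,"ty":0.018,"tz":0.0007,"turn":0},{"tx":0.0385,"ty":0.022,"tz":0.0007,"turn":0},{"tx":0.0385,"ty":0.026,"tz":0.0007,"turn":0},{"tx":0.0385,"ty":0.03,"tz":0.0007,"turn":0},{"tx":0.0385,"ty":0.034,"tz":0.0007,"turn":0},{"tx":0.0385,"ty":0.034,"tz":0.0007,"turn":0}]'
```

```text
t: 15.65
eef_pos: [0.5186, -0.0837, 0.1031]
tool_rot: [-1.57, -0.002, -1.495]
force: [-0.0, -0.9, -0.4]
finger_gap: 0.23
```

```bash

python3 -m crank '[{"tx":0,"ty":0.0005,"tz":0,"turn":0},{"tx":0,"ty":0.001,"tz":0,"turn":0},{"tx":0,"ty":0.0015,"tz":0,"turn":0},{"tx":0,"ty":0.002,"tz":0,"turn":0},{"tx":0,"ty":0.0025,"tz":0,"turn":0},{"tx":0,"ty":0.003,"tz":0,"turn":0},{"tx":0,"ty":0.0035,"tz":0,"turn":0},{"tx":0,"ty":0.004,"tz":0,"turn":0},{"tx":0,"ty":0.004,"tz":0,"turn":0},{"tx":0,"ty":0.004,"tz":0,"turn":0}]'
```

```text
t: 16.9
eef_pos: [0.5192, -0.0839, 0.1003]
tool_rot: [-1.569, -0.002, -1.495]
force: [-2.8, -0.0, 14.0]
finger_gap: 0.23
```

The middle bore stops the pin 18 mm deep (14 N, against free travel in the first), so that block stays put. I'll retreat and go to the third.

```bash

python3 -m crank '[{"tx":0,"ty":-0.004,"tz":0,"turn":0},{"tx":0,"ty":-0.014,"tz":0,"turn":0},{"tx":0,"ty":-0.026,"tz":0,"turn":0},{"tx":0,"ty":-0.032,"tz":0,"turn":0},{"tx":0.01,"ty":-0.032,"tz":0.02,"turn":0},{"tx":0.025,"ty":-0.032,"tz":0.05,"turn":0},{"tx":0.034,"ty":-0.032,"tz":0.066,"turn":0},{"tx":0.0358,"ty":-0.028,"tz":0.0698,"turn":0},{"tx":0.0358,"ty":-0.024,"tz":0.0698,"turn":0},{"tx":0.0358,"ty":-0.024,"tz":0.0698,"turn":0}]'
python3 - <<'E'
from meas import *
s=snap('wrist','w10');o=get_obs();print(o['t'],o['eef_pos'],totool([.5918,-.1143,.103],o))
C=cloud(s)
for p in [(.5187,-.0837),(.5918,-.1143)]:
  m=(np.abs(C[...,2]-.0525)<.004)&(np.hypot(C[...,0]-p[0],C[...,1]-p[1])<.036);print(rect(C[m]))
E
```

```text
t: 18.15
eef_pos: [0.5906, -0.1138, 0.124]
tool_rot: [-1.57, -0.002, -1.495]
force: [-0.9, 1.3, -2.0]
finger_gap: 0.223
18.2 [ 0.5908 -0.1139  0.1243] [0.0004 0.0213 0.0009]
(array([ 0.5186, -0.0839]), array([46.85 , 46.602]), 79.8249740600586)
(array([ 0.5921, -0.1114]), array([40.8056, 46.1554]), 89.58612823486328)
```

The middle block hasn't moved. I'll go down into the third block.

```bash

python3 -m crank '[{"tx":0.0004,"ty":0.002,"tz":0.001,"turn":0},{"tx":0.0004,"ty":0.005,"tz":0.001,"turn":0},{"tx":0.0004,"ty":0.009,"tz":0.001,"turn":0},{"tx":0.0004,"ty":0.013,"tz":0.001,"turn":0},{"tx":0.0004,"ty":0.017,"tz":0.001,"turn":0},{"tx":0.0004,"ty":0.02,"tz":0.001,"turn":0},{"tx":0.0004,"ty":0.022,"tz":0.001,"turn":0},{"tx":0.0004,"ty":0.024,"tz":0.001,"turn":0},{"tx":0.0004,"ty":0.025,"tz":0.001,"turn":0},{"tx":0.0004,"ty":0.025,"tz":0.001,"turn":0}]'
```

```text
t: 19.45
eef_pos: [0.5919, -0.1143, 0.0993]
tool_rot: [-1.57, -0.002, -1.495]
force: [0.4, 0.8, -2.4]
finger_gap: 0.226
```

```bash

python3 -m crank '[{"tx":0,"ty":0.003,"tz":0,"turn":0},{"tx":0,"ty":0.006,"tz":0,"turn":0},{"tx":0,"ty":0.008,"tz":0,"turn":0},{"tx":0,"ty":0.009,"tz":0,"turn":0},{"tx":0,"ty":0.0095,"tz":0,"turn":0},{"tx":0,"ty":0.01,"tz":0,"turn":0},{"tx":0,"ty":0.0104,"tz":0,"turn":0},{"tx":0,"ty":0.0108,"tz":0,"turn":0},{"tx":0,"ty":0.0108,"tz":0,"turn":0},{"tx":0,"ty":0.0108,"tz":0,"turn":0}]'
python3 - <<'E'
from meas import *
s=snap('wrist','w11');o=get_obs();print(o['t'],o['eef_pos'],o['force'])
C=cloud(s);m=(np.hypot(C[...,0]-.5918,C[...,1]+.1143)<.03)&(C[...,2]>.03)
# collar vs block: heights seen near front of gauge
for v in range(196,262,6): print(v,C[v,321],s["img"][v,321])
E
```

```text
t: 20.7
eef_pos: [0.592, -0.1143, 0.0887]
tool_rot: [-1.569, -0.002, -1.495]
force: [-2.0, -0.0, 2.6]
finger_gap: 0.225
20.75 [ 0.592  -0.1143  0.0887] [-0.6665  0.2366  2.2962]
196 [ 0.5899 -0.0915  0.0303] [161 164 169]
202 [ 0.5899 -0.0914  0.0422] [161 164 169]
208 [ 0.59   -0.0918  0.0518] [184 188 194]
214 [ 0.5902 -0.0948  0.053 ] [221 224 228]
220 [ 0.5905 -0.0982  0.053 ] [221 224 228]
226 [ 0.5907 -0.1018  0.0529] [218 220 225]
232 [ 0.5908 -0.1031  0.0583] [182 188 194]
238 [ 0.5911 -0.1066  0.0582] [162 151 150]
244 [ 0.591  -0.1055  0.0679] [138 103  92]
250 [ 0.5909 -0.1048  0.0759] [135  95  83]
256 [ 0.5909 -0.1046  0.0823] [134  92  78]
```

The collar is seated on the third block too (collar top 0.0583 against block top 0.053, light contact). I'll slide it in two calls: straight along board y past the middle block, then inward.

```bash

python3 -m crank '[{"tx":-0.008,"ty":0,"tz":0.0025,"turn":0},{"tx":-0.02,"ty":0,"tz":0.006,"turn":0},{"tx":-0.034,"ty":0,"tz":0.0105,"turn":0},{"tx":-0.048,"ty":0,"tz":0.015,"turn":0},{"tx":-0.062,"ty":0,"tz":0.019,"turn":0},{"tx":-0.0765,"ty":0,"tz":0.0235,"turn":0},{"tx":-0.09,"ty":0,"tz":0.0185,"turn":0},{"tx":-0.103,"ty":0,"tz":0.0135,"turn":0},{"tx":-0.117,"ty":0,"tz":0.008,"turn":0},{"tx":-0.13,"ty":0,"tz":0.003,"turn":0}]'
python3 chk.py w12;python3 -c "
from h import *
print(totool([.6019,.0890,.0887]))"
```

```text
t: 22.0
eef_pos: [0.5847, 0.0163, 0.0887]
tool_rot: [-1.569, -0.002, -1.495]
force: [1.5, -3.2, 5.4]
finger_gap: 0.228
22.05 [0.0169 0.7766 2.6171] [0.5841 0.0176 0.0887]
[151   0 130 135] (array([0.5271, 0.1057]), array([46.2647, 47.1327]), 64.7623519897461) bay frame extent [-65.7266 -26.7905] [-11.0811  25.9959]
[282 207  85  47] (array([0.5849, 0.0245]), array([45.9787, 27.6165]), 2.2541117668151855) bay frame extent [ 10.1803 -85.0417] [ 60.3453 -46.8492]
[200 364  37  36] (array([ 0.5257, -0.0882]), array([40.1598,  6.2065]), 53.06528854370117) bay frame extent [  -7.2066 -206.0624] [  10.0526 -169.5451]
[-6.98537222e-02 -9.28903428e-05  2.32706314e-02]
```

View pics/w12.png

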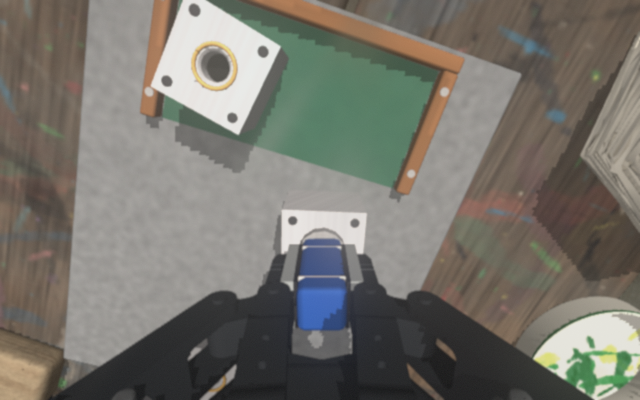

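The first block stands fully inside the bay at (218,67). The third follows at (323,230), with the bay's open half straight ahead and the right rail end at (405,190) clear. Final slide.

```bash

python3 -m crank '[{"tx":-0.005,"ty":0,"tz":0.0015,"turn":0},{"tx":-0.013,"ty":0,"tz":0.0043,"turn":0},{"tx":-0.022,"ty":0,"tz":0.0073,"turn":0},{"tx":-0.031,"ty":0,"tz":0.0103,"turn":0},{"tx":-0.04,"ty":0,"tz":0.0133,"turn":0},{"tx":-0.049,"ty":0,"tz":0.0163,"turn":0},{"tx":-0.058,"ty":0,"tz":0.0193,"turn":0},{"tx":-0.066,"ty":0,"tz":0.022,"turn":0},{"tx":-0.0697,"ty":0,"tz":0.0233,"turn":0},{"tx":-0.07,"ty":0,"tz":0.0233,"turn":0}]'
python3 chk.py w13
```

```text
t: 23.3
eef_pos: [0.6018, 0.0898, 0.0887]
tool_rot: [-1.57, -0.002, -1.494]
force: [1.4, -3.0, 5.8]
finger_gap: 0.227
23.35 [ 0.4057 -0.7041  5.3405] [0.6018 0.0897 0.0887]
[132 152 113 111] (array([0.5273, 0.1058]), array([47.2052, 46.4513]), 64.5634536743164) bay frame extent [-66.1815 -26.5878] [-11.2437  27.9144]
[566 170  74 121] (array([0.7568, 0.1098]), array([74.2373,  8.2718]), 78.08989715576172) bay frame extent [180.5882  18.8528] [189.0281  93.0552]
[282 207  85  47] (array([0.6019, 0.0982]), array([45.7963, 27.3194]), 2.4760212898254395) bay frame extent [10.3791 -8.6763] [60.4993 28.504 ]
[585 310  45  53] (array([0.7819, 0.0418]), array([ 4.2864, 58.7344]), 46.801300048828125) bay frame extent [198.615  -19.8066] [250.3382  10.3291]
```

```bash

python3 -m crank '[{"tx":0.0008,"ty":-0.002,"tz":0,"turn":0},{"tx":0.0008,"ty":-0.01,"tz":0,"turn":0},{"tx":0,"ty":-0.024,"tz":0,"turn":0},{"tx":0,"ty":-0.042,"tz":0,"turn":0},{"tx":0.005,"ty":-0.06,"tz":0,"turn":0},{"tx":0.035,"ty":-0.071,"tz":-0.01,"turn":0},{"tx":0.08,"ty":-0.073,"tz":-0.025,"turn":0},{"tx":0.13,"ty":-0.073,"tz":-0.042,"turn":0},{"tx":0.18,"ty":-0.073,"tz":-0.058,"turn":0},{"tx":0.23,"ty":-0.073,"tz":-0.074,"turn":0}]'
python3 -c "
from h import *
s=snap('top','top2');print(totool([.497,-.3506,.125]))"
```

```text
t: 24.6
eef_pos: [0.5451, -0.1471, 0.1632]
tool_rot: [-1.568, -0.002, -1.494]
force: [0.9, -0.4, -1.7]
finger_gap: 0.225
[ 0.19436632  0.03889624 -0.06160673]
```

```bash

python3 -m crank '[{"tx":0.04,"ty":0,"tz":-0.015,"turn":0},{"tx":0.085,"ty":0,"tz":-0.03,"turn":0},{"tx":0.13,"ty":0,"tz":-0.045,"turn":0},{"tx":0.165,"ty":0,"tz":-0.055,"turn":0},{"tx":0.185,"ty":0,"tz":-0.06,"turn":0},{"tx":0.1944,"ty":0,"tz":-0.0616,"turn":0},{"tx":0.1944,"ty":0.01,"tz":-0.0616,"turn":0},{"tx":0.1944,"ty":0.025,"tz":-0.0616,"turn":0},{"tx":0.1944,"ty":0.037,"tz":-0.0616,"turn":0},{"tx":0.1944,"ty":0.037,"tz":-0.0616,"turn":0}]'
python3 -c "
from h import *
s=snap('wrist','w14');print(totool([.497,-.3506,.082]))"
```

```text
t: 25.9
eef_pos: [0.4967, -0.3497, 0.1254]
tool_rot: [-1.571, -0.002, -1.496]
force: [0.3, 0.1, -1.6]
finger_gap: 0.228
[ 3.13546631e-04  4.43036693e-02 -7.37617546e-05]
```

```bash

python3 -m crank '[{"tx":0.0003,"ty":0.004,"tz":0,"turn":0},{"tx":0.0003,"ty":0.009,"tz":0,"turn":0},{"tx":0.0003,"ty":0.013,"tz":0,"turn":0},{"tx":0.0003,"ty":0.016,"tz":0,"turn":0},{"tx":0.0003,"ty":0.019,"tz":0,"turn":0},{"tx":0.0003,"ty":0.022,"tz":0,"turn":0},{"tx":0.0003,"ty":0.025,"tz":0,"turn":0},{"tx":0.0003,"ty":0.028,"tz":0,"turn":0},{"tx":0.0003,"ty":0.03,"tz":0,"turn":0},{"tx":0.0003,"ty":0.03,"tz":0,"turn":0}]'; python3 -c "
from h import *
print(totool([.497,-.3506,.0815]))"
```

```text
t: 27.2
eef_pos: [0.497, -0.3505, 0.0962]
tool_rot: [-1.57, -0.003, -1.496]
force: [-0.4, -0.3, -1.2]
finger_gap: 0.226
[ 6.90114669e-05  1.46504300e-02 -4.16427939e-05]
```

```bash

python3 -m crank '[{"tx":0,"ty":0.003,"tz":0,"turn":0},{"tx":0,"ty":0.006,"tz":0,"turn":0},{"tx":0,"ty":0.009,"tz":0,"turn":0},{"tx":0,"ty":0.011,"tz":0,"turn":0},{"tx":0,"ty":0.0125,"tz":0,"turn":0},{"tx":0,"ty":0.0138,"tz":0,"turn":0},{"tx":0,"ty":0.0144,"tz":0,"turn":0},{"tx":0,"ty":0.0148,"tz":0,"turn":0},{"tx":0,"ty":0.0148,"tz":0,"turn":0},{"tx":0,"ty":0.0148,"tz":0,"turn":0}]'
```

```text
t: 28.45
eef_pos: [0.497, -0.3506, 0.0817]
tool_rot: [-1.57, -0.003, -1.496]
force: [-1.0, 0.8, 6.7]
finger_gap: 0.228
```

The pin is seated, with contact at the original home height. I'll release and rise.

```bash

python3 -m crank '[{"tx":0,"ty":0,"tz":0,"turn":0},{"tx":0,"ty":0,"tz":0,"turn":0},{"tx":0,"ty":0,"tz":0,"turn":0},{"tx":0,"ty":0,"tz":0,"turn":0},{"tx":0,"ty":0,"tz":0,"turn":0},{"tx":0,"ty":0,"tz":0,"turn":0},{"tx":0,"ty":0,"tz":0,"turn":0},{"tx":0,"ty":0,"tz":0,"turn":0},{"tx":0,"ty":0,"tz":0,"turn":0},{"tx":0,"ty":0,"tz":0,"turn":0}]' -1
python3 -m crank '[{"tx":0,"ty":-0.005,"tz":0,"turn":0},{"tx":0,"ty":-0.015,"tz":0,"turn":0},{"tx":0,"ty":-0.03,"tz":0,"turn":0},{"tx":0,"ty":-0.05,"tz":0,"turn":0},{"tx":0,"ty":-0.07,"tz":0,"turn":0},{"tx":-0.005,"ty":-0.09,"tz":0,"turn":0},{"tx":-0.01,"ty":-0.11,"tz":0,"turn":0},{"tx":-0.02,"ty":-0.125,"tz":0,"turn":0},{"tx":-0.022,"ty":-0.13,"tz":0,"turn":0},{"tx":-0.022,"ty":-0.13,"tz":0,"turn":0}]'
python3 - <<'E'
from meas import *
s=snap('wrist','w15')
P,_=seg(s,.09,.12,(300,180,360,260));print("handle top",len(P),np.median(P[:,2]),rect(P))
t=snap('top','top3');o=load('top0')
c=np.array([.5647,.0965]);th=np.radians(-12.9);B=np.array([[np.cos(th),np.sin(th)],[-np.sin(th),np.cos(th)]])
C=cloud(t)
for p in[(.5274,.1057),(.6017,.089),(.5187,-.0837)]:
  m=(np.abs(C[...,2]-.0525)<.007)&(np.hypot(C[...,0]-p[0],C[...,1]-p[1])<.036);P=C[m];q=(P[:,:2]-c)@B.T;print(p,rect(P),q.min(0)*1000,q.max(0)*1000)
for n,(u,v,r) in dict(potb=(377,156,16),poty=(412,171,16),tape=(196,244,16)).items():
  print(n,"mean abs img diff",np.abs(t["img"][v-r:v+r,u-r:u+r].astype(int)-o["img"][v-r:v+r,u-r:u+r]).mean())
cv2.imwrite("pics/fin.png",np.vstack([cv2.resize(t["img"][140:265,170:450],(640,286)),cv2.resize(s["img"],(480,300))[:, :].copy() if 0 else cv2.copyMakeBorder(cv2.resize(s["img"],(480,300)),0,0,80,80,cv2.BORDER_CONSTANT)]))
E
```

```text
t: 29.7
eef_pos: [0.4971, -0.3506, 0.0817]
tool_rot: [-1.57, -0.003, -1.496]
force: [0.3, 0.5, -1.1]
finger_gap: 1.003
t: 30.95
eef_pos: [0.4952, -0.328, 0.2116]
tool_rot: [-1.57, -0.003, -1.496]
force: [0.1, -0.2, 0.4]
finger_gap: 1.004
handle top 622 0.10146245818375316 (array([ 0.497 , -0.3502]), array([19.2235, 19.773 ]), 4.238445281982422)
(0.5274, 0.1057) (array([0.5271, 0.1049]), array([45.728 , 45.7311]), 63.916969299316406) [-64.3474 -25.6578] [-12.3173  26.423 ]
(0.6017, 0.089) (array([0.6017, 0.088 ]), array([43.7847, 46.3788]), 89.66223907470703) [ 10.8766 -25.5613] [65.2615 24.2842]
(0.5187, -0.0837) (array([ 0.5185, -0.0843]), array([45.5219, 45.5974]), 79.49797058105469) [ -27.7722 -210.1068] [  18.3564 -163.2631]
potb mean abs img diff 1.7021484375
poty mean abs img diff 1.6904296875
tape mean abs img diff 1.6529947916666667
```

View pics/fin.png

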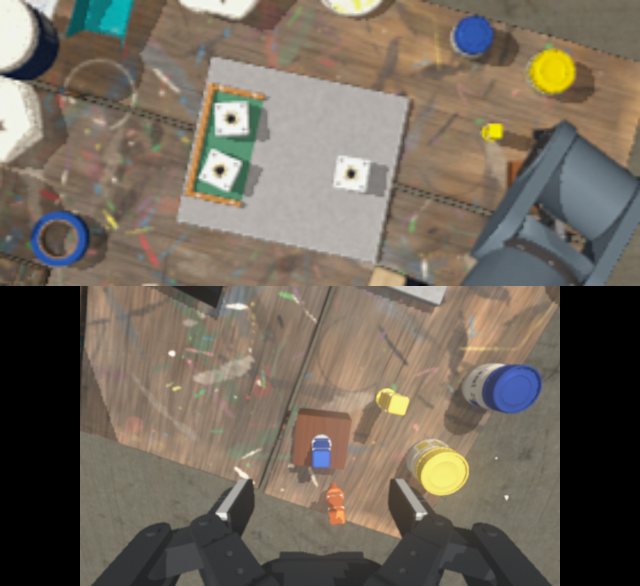

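The final picture shows both blocks inside the bay at (231,118) and (219,170), the middle block where it was at (351,174), and the gauge home in its stand at (321,450). The pots and tape are undisturbed.

```bash
python3 -c "
from station import *
print(hand_in())"
```

```text
the job is handed in; nothing more can be done
None
```

The job is done and handed in at about 31 s. The two blocks that take the pin are inside the green bay, and the gauge is back in its stand.

- **Trying the bores:** The outer two blocks (nearest to and farthest from the robot) took the pin fully home, with the collar seated at only 2–4 N. Each was slid into the bay with the pin still home. The middle block stopped the pin about 18 mm deep at 14 N, so I left it where it stood.
- **Blocks in the bay:** The last measurements put both blocks within ±66 mm along the bay's x and ±27 mm along its y. The bay's limits are ±76 mm and ±37.5 mm. The middle block is within 1 mm of its first position.
- **Gauge:** Its top height (0.1015 m), position and yaw match those measured before I picked it up, so it is fully home.
- **Bystanders:** The pots and tape roll show no change in the top view. The yellow and orange look-alikes were never touched.

No check failed. The only disagreement was an early top-camera estimate of the bay centre, about 2 mm off the closer wrist view. I used the wrist value.

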